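Seat a mounted lino block in the cutting jig and snap the hold-down over it

TASK

Get the lino block ready for cutting: lay the longer of the two wooden lino blocks flat on the plywood jig, long side against the side fence, and slide it along the fence until it is home against the end stop, pressing on it with about 5 N. The end stop has been set to a new place that you must find by feel, and is only lightly clamped: do not shove it out of its setting. Then tip the jig's sprung steel flap over past its snap point so that it springs down by itself and clamps the block, with the block still home against both. Handle block and flap gently, leave the other things on the bench where they are, and let go of everything.

Things in the scene. Friction and masses are not known exactly. Their poses are not given: they have to be found in the camera images.
- jig: Plywood cutting jig fixed to the table, turned up to 0.3 rad: board 180 x 180 x 12 mm, x = -85 to 95, y = -90 to 90 mm in its frame; origin on the table under the board, z up. On its top (z = 12 mm) two low bars form a corner, tops at z = 18 mm: the side fence (inner face y = 50 mm) and the adjustable end stop. Two cheeks up to z = 56 mm behind the end stop (x = 61 to 83, y = -34 and 64 mm) carry the flap.
- block_home (a point): Roughly where the block's centre comes to lie, long side along this point's x (x = -12, y = 20, z = 26 mm in the jig's frame). The end stop, an aluminium bar across the jig (along y, 120 mm long, 8 mm thick, 6 mm high), is at a new setting each time, not reported: inner face at x = 26 to 50 mm, so the block's centre ends at x = -24 to 0 mm. It is lightly clamped and slips at about 10 N.
- flap_hinge (a point): Middle of the flap's hinge line, which is parallel to the jig's y: x = 70, y = 15, z = 48 mm in the jig's frame; axes as the jig's.
- side_fence: Side fence of the jig: aluminium bar 130 mm long (x), 8 mm thick, 6 mm high. Origin at the foot of its inner face (the face towards the block, looking to the jig's -y), half-way along; axes as the jig's. Rigid. The long block is home on it with its centre at y = 20 mm in the jig's frame.
- flap (a joint): Angle of the steel hold-down flap, rad: 0 = open (leaning away from the block, 40 degrees beyond upright), growing as it swings over to the block (upright 0.70, level 2.27). A two-way spring drives it from its snap point (1.15) either back to 0 or over onto the block by itself in about a second. The free edge takes about 4 N at first, then less. On the block it rests at 2.27; with no block, 2.47.
- flap_edge (a point): Middle of the flap's free edge, 70 mm from the hinge. The flap is a steel plate 84 mm wide (y), 4 mm thick, with a black rubber bar of radius 5 mm along its free edge that presses on the block. Open, the edge is at about x = 115, z = 102 mm in the jig's frame; the face to push, towards the block (-x), is its back, which looks away from the block and down.
- block_center (a point): Centre of the block to be clamped: a timber block 100 (x) x 60 (y) x 28 mm high with a grey lino face on top, 90 to 180 g, lying flat on the table; this point is half-way up (14 mm above its underside). Its x axis is its long side.
- offcut_center (a point): Centre (half-way up) of the other wooden lino block, 60 x 60 x 28 mm: leave it where it is. The two blocks may lie either way round on the bench.
- eraser: White eraser 40 x 20 x 12 mm lying on the jig's board near its front right corner (about x = -55, y = -72 mm in the jig's frame); origin under its centre. Leave it.
- ink_jar: Black ink jar, 56 mm across, 60 mm high; origin under its centre. Leave it.
- gouge: Carving gouge, about 165 mm long, lying beside the blocks; origin under its middle. Leave it.
- brayer: Ink roller, about 150 mm long, 80 mm wide; origin under the roller. Leave it.
- dish: Shallow steel dish, 120 mm across, 35 mm high; origin under its centre. Leave it.
- flask: Blue metal drinking bottle, 66 mm across, 210 mm high; origin under its centre. Leave it.

How it is judged:
On the way, in this order (a step that is already met when the one before it is completed fails the run):
1. the long block lies flat on the jig, home in the corner, and is pressed against the end stop with at least 2.5 N, the flap still open (x of block_center in the frame of end_stop above -0.052 m and y of block_center in the frame of jig above 0.018 m and z of block_center in the frame of jig below 0.0285 m and angle between the x axis of block_center and the x axis of jig, either way round below 0.04 rad and contact force between block and end_stop above 2.5 N and value of joint flap below 0.3 rad), for 0.2 s.
2. the flap has gone past its snap point with the block home (value of joint flap above 1.2 rad and x of block_center in the frame of end_stop above -0.052 m and y of block_center in the frame of jig above 0.018 m).
At the end, for the whole second after the job is handed in: the long block lies flat on the jig, lino up, within 2 mm of the end stop and of the side fence and square to them within 0.04 rad, at rest, and the flap is down on it (2.17 to 2.37 rad) (value of joint flap between 2.17 and 2.37 rad and x of block_center in the frame of end_stop above -0.052 m and y of block_center in the frame of jig above 0.018 m and z of block_center in the frame of jig between 0.0235 and 0.0285 m and angle between the x axis of block_center and the x axis of jig, either way round below 0.04 rad and angle between block_center's own z axis and vertical below 0.05 rad and linear speed of block below 0.01 m/s); the robot touches nothing.
It fails at once if the block is pressed against the side fence with more than 15 N (contact force between block and side_fence above 15 N).
It fails at once if the end stop is shoved out of its setting by more than 2 mm (distance of end_stop from where it was at the start of the episode above 0.002 m).
It fails at once if the robot pushes the flap with more than 15 N (contact force between the arm and flap above 15 N).
It fails at once if the fingers press the flap once it is down (value of joint flap above 1.9 rad and contact force between the arm and flap above 3 N).
It fails at once if another thing on the bench is moved by more than 25 mm (distance of any of offcut_center, eraser, ink_jar, gouge, brayer, dish, flask from where it was at the start of the episode above 0.025 m).
It also fails if it takes over 72 s, if anything falls off the work surface, if the arm or the gripper's body presses on something with over 40 N, if the wrist force passes 120 N, or if a joint passes its speed limit or range.

ROBOT

A 7-joint arm with a two-finger parallel gripper is mounted at the origin on the work surface. World frame = base frame: x ahead of the robot, y to its left, z up, the work surface at z = 0. Lengths are in m, angles in rad, forces in N, time in s.
With the tool pointing down it reaches from about 0.425 to 0.925 m from the base axis. Payload 6.8 kg.
Tool frame: the origin (TCP) lies where the fingers leave the gripper's body, on its centre line; the fingertips stand 73 mm ahead of it and the grasp point (between the pads) lies 54 mm ahead of it; z points along the fingers, y is the direction in which the jaws open and shut (so a half turn about z gives the same grasp; the last joint's range is limited). The gripper opens to 85 mm and grips with 20 to 120 N. Pads are 22 mm wide; open, the fingers measure 114 mm over their backs; the gripper's body (76 mm by 85 mm) begins 54 mm behind the grasp point. The pads swing forward as they close: fully open they stand 13 mm farther back than shut.
Start: joints at [-1.227, 0.477, 0.022, 1.555, -0.011, 1.109, -0.083], TCP at [0.295, 0.607, 0.304] pointing down, gripper open.
Joint ranges: [-2.96, 2.96], [-0.34, 2.1], [-1.41, 1.46], [0.24, 2.44], [-1.37, 4.51], [0.17, 1.92], [-2.96, 2.96]. Speed limits (rad/s): [2.39, 2.39, 3.14, 3.14, 3.14, 3.14, 3.14].

INTERFACE

Orientations are given as a rotation vector (axis times angle).
In Python, from bench import r gives the robot as it stands.
- The arm moves only by the shell command python3 -m handwheel 'ROWS' [FORCE]. ROWS is JSON, a list that holds one entry, the list of rows, each a list of 7 numbers: the shift along the world's x, y, z in m, then the turn, a rotation vector about the world's x, y, z in rad, then the finger opening in m, from 0 to 0.0854. A call has 1 to 10 rows; each row shifts and turns the commanded pose from where the row before left it; what a row does not reach is not made up. A row lasts 1/12 s, in which the tool goes at most 41.7 mm and 7.16 degrees, less where a joint would pass 70% of its speed; a pose out of reach is approached as far as the arm can. A call is refused whole if a number of a shift passes 0.0417 or a number of a turn 0.125, either way. A call with a gripper value outside its range is refused whole. The fingers move at their own pace and stop on an object; FORCE is the grip in N (left out, the last holds). Time passes only in rows, so rows that do not move let the fingers close. It gives the time, the measured TCP pose, the force and the opening at its end, in the units of the state.
- r.get_obs(): the state, without advancing time (a new reading comes with each control period).
- r.grab_frame(name): name is "side" or "top" or "wrist"; returns (picture, depth): 420x560x3 uint8, red, green, blue; 420x560 float32, m along the optical axis (not along the pixel's ray), 0 where there is no reading.
- r.get_calibration(name): a dict with "vertical_fov" (degrees; the focal length in pixels is half the picture's height over the tangent of half this angle, whatever the lens; pixels are square), "cx", "cy" (the principal point, pixels), "R" (3x3) and "t" (3): a world point X has camera coordinates R X + t; the wrist camera has in their place "T_tool_cam" (4x4, takes a point from camera to tool coordinates, whose origin is the TCP and whose axes are the flange's). Camera axes: x right, y down, z forward; pixel columns grow to the right and rows downward; lengths in m; the calibration is good to about 2 mm. A picture is of the moment at which its call begins: read the wrist's pose just before it. get_calibration takes no time and is no camera call.
- r.hand_in(): hands the job in, once; it reports no verdict.
Trained networks look in the newest picture that a camera, given by its name, has taken for a name from the list of things; names that differ only in an ending like _2 or _b are one class to them, and where a whole thing is asked for, a point or a joint stands for the part that bears it (a point fixed in the world has none). Each returns a list of dicts, best first, with "p" (0 to 1); they miss things now and then, are a little off and sometimes report something else, mostly with a low value. They report only what shows in the picture. A call takes as long as a camera call.
- r.masks_of(label, camera): "pixels" (420x560 bool, what is visible of it) and "at" ([column, row] in pixels, amid what is visible of it).
The state is a dict: "clock": time; "joints": joint angles; "qvel": joint speeds; "tau": joint torques, N m; "tcp_pos": TCP position; "orientation": TCP orientation; "contact_force": force on the tool from outside, world axes, zero at the start; "moment": the same for the moment, N m; "grip_width": finger opening in m.
Only numpy, scipy, OpenCV 4.12 (cv2) and the standard library are available. Lean on these libraries where they do the work, as an engineer would, in place of code of your own. Each camera call takes 0.05 s, during which the arm holds its last target.

## Working session

There is one attempt and no reset: what is moved stays moved. The work goes in short steps, Python scripts to look and compute and a shell command to move; the robot and the scene stay as the last step left them, time stands still between calls to the robot, and variables do not carry over. Pictures are saved under pics/ and viewed, and the job is handed in when it is done.

```bash
ls; mkdir -p pics
python3 - <<'E'
from bench import r
import cv2,numpy as np
o=r.get_obs();print({k:np.round(v,3) for k,v in o.items()})
for c in("side","top","wrist"):
    im,d=r.grab_frame(c);cv2.imwrite(f"pics/{c}0.png",im[:,:,::-1]);np.save(f"pics/{c}0d.npy",d)
    k=r.get_calibration(c);print(c,{a:np.round(b,3).tolist() for a,b in k.items()})
E
```

```text
pics
{'clock': np.float64(0.0), 'joints': array([-1.227,  0.478,  0.022,  1.556, -0.011,  1.109, -0.083]), 'qvel': array([ 0.   ,  0.001,  0.   , -0.001,  0.   , -0.   ,  0.   ]), 'tau': array([ 1.0000e-03, -5.9647e+01,  1.6080e+00, -2.8118e+01,  1.3000e-02,
        9.0000e-03,  0.0000e+00]), 'tcp_pos': array([0.295, 0.607, 0.303]), 'orientation': array([-7.040e-01, -3.062e+00,  3.000e-03]), 'contact_force': array([-0.136, -0.405,  0.325]), 'moment': array([-0.05 , -0.028, -0.018]), 'grip_width': np.float64(0.086)}
side {'vertical_fov': 54.044, 'cx': 279.95, 'cy': 209.598, 'R': [[0.853, -0.522, -0.01], [-0.289, -0.456, -0.842], [0.435, 0.721, -0.539]], 't': [-0.45, 0.232, 0.752]}
top {'vertical_fov': 49.235, 'cx': 278.291, 'cy': 199.819, 'R': [[-0.012, -1.0, 0.003], [-0.99, 0.012, -0.143], [0.143, -0.004, -0.99]], 't': [0.041, 0.556, 1.267]}
wrist {'vertical_fov': 70.626, 'cx': 279.062, 'cy': 210.202, 'T_tool_cam': [[-0.0, -0.952, -0.306, 0.078], [1.0, 0.0, -0.002, 0.0], [0.002, -0.306, 0.952, -0.07], [0.0, 0.0, 0.0, 1.0]]}
```

View pics/top0.png

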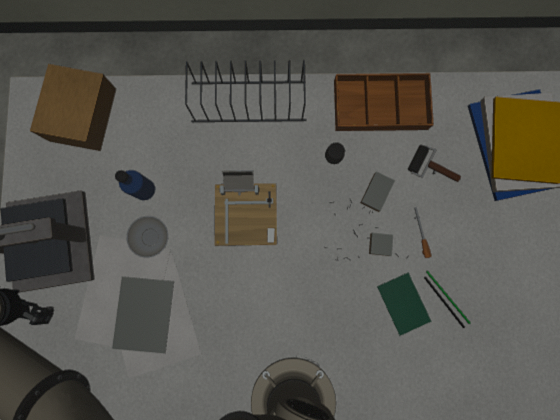

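View pics/side0.png

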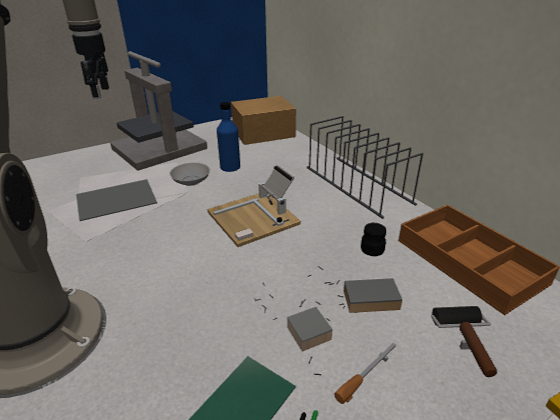

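View pics/wrist0.png

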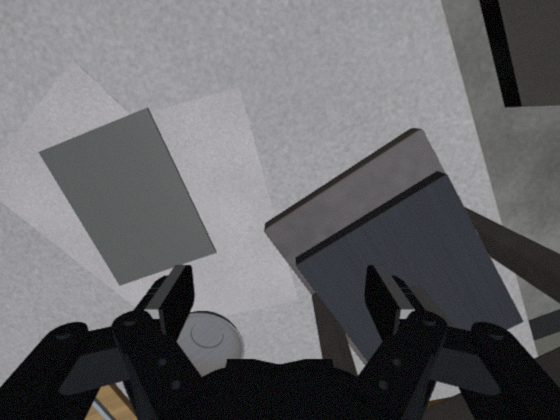

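```bash
cat > h.py <<'E'
from bench import r
import numpy as np, cv2
from scipy.spatial.transform import Rotation as Ro
def K(c):
    k=r.get_calibration(c); return k,210/np.tan(np.radians(k["vertical_fov"]/2))
def cam2world(c,obs=None):
    k,f=K(c)
    if c=="wrist":
        obs=obs or r.get_obs(); T=np.eye(4);T[:3,:3]=Ro.from_rotvec(obs["orientation"]).as_matrix();T[:3,3]=obs["tcp_pos"]
        return T@np.array(k["T_tool_cam"])
    T=np.eye(4);R=np.array(k["R"]);T[:3,:3]=R.T;T[:3,3]=-R.T@np.array(k["t"]);return T
def cloud(c,d,T):
    k,f=K(c);v,u=np.indices(d.shape)
    P=np.stack([(u-k["cx"])/f*d,(v-k["cy"])/f*d,d],-1)
    W=P@T[:3,:3].T+T[:3,3];W[d<=0]=np.nan;return W
def proj(c,X,T):
    k,f=K(c);p=(np.asarray(X)-T[:3,3])@T[:3,:3];return np.stack([p[...,0]/p[...,2]*f+k["cx"],p[...,1]/p[...,2]*f+k["cy"]],-1)
E
python3 - <<'E'
from h import *
for c in("top","side"):
    im,d=r.grab_frame(c);W=cloud(c,d,cam2world(c))
    for l in("jig","block_center","offcut_center","flap","side_fence","eraser","ink_jar","gouge","brayer"):
        for m in r.masks_of(l,c)[:2]:
            q=W[m["pixels"]];q=q[~np.isnan(q[:,0])]
            if len(q)<5: print(c,l,m["p"],len(q));continue
            s=q[q[:,2]>np.percentile(q[:,2],60)-.004] 
            rect=cv2.minAreaRect((q[:,:2]*1000).astype(np.float32))
            print(c,l,round(m["p"],2),np.round(m["at"]),len(q),"med",np.round(np.median(q,0),3),"z",np.round(np.percentile(q[:,2],[5,95]),3),"rect",np.round(rect[0],0),np.round(rect[1],0),round(rect[2],1))
E
```

```text
top jig 0.9 [244. 209.] 4015 med [0.534 0.135 0.012] z [0.007 0.086] rect [532. 128.] [200. 181.] 0.6
top block_center 0.62 [377. 190.] 798 med [ 0.58  -0.252  0.026] z [0.007 0.031] rect [ 585. -258.] [ 66. 111.] 62.3
top block_center 0.18 [240. 206.] 4194 med [0.532 0.134 0.012] z [0.006 0.086] rect [543. 130.] [185. 226.] 89.5
top offcut_center 0.9 [383. 248.] 496 med [ 0.428 -0.256  0.026] z [0.012 0.031] rect [ 431. -258.] [61. 63.] 83.6
top flap 0.9 [237. 179.] 573 med [0.608 0.145 0.077] z [0.052 0.103] rect [605. 145.] [53. 83.] 0.4
top side_fence 0.64 [136. 181.] 828 med [0.59  0.414 0.136] z [0.023 0.209] rect [613. 444.] [110.  64.] 50.3
top side_fence 0.42 [223. 228.] 90 med [0.483 0.182 0.016] z [0.009 0.021] rect [494. 183.] [110.   6.] 0.3
top ink_jar 0.79 [335. 153.] 352 med [ 0.689 -0.129  0.057] z [0.008 0.062] rect [ 696. -129.] [62. 52.] 34.6
top gouge 0.66 [426. 246.] 122 med [ 0.418 -0.384  0.017] z [0.01  0.022] rect [ 451. -378.] [121.  17.] 12.1
top brayer 0.94 [428. 164.] 650 med [ 0.654 -0.403  0.028] z [0.013 0.035] rect [ 666. -425.] [147.  95.] 81.8
side
[... 524 characters left out ...]
t [663. 227.] [283.  73.] 58.4
side side_fence 0.71 [233. 210.] 131 med [0.493 0.181 0.017] z [0.013 0.019] rect [494. 187.] [110.  21.] 1.5
side side_fence 0.33 [354. 380.] 705 med [ 0.427 -0.386  0.014] z [0.    0.021] rect [ 464. -376.] [153.  27.] 11.0
side ink_jar 0.86 [373. 240.] 748 med [ 0.683 -0.145  0.037] z [0.003 0.06 ] rect [ 728. -103.] [148.  58.] 45.9
side ink_jar 0.44 [237. 208.] 200 med [0.502 0.181 0.016] z [0.011 0.019] rect [498. 187.] [118.  30.] 0.5
side gouge 0.89 [356. 378.] 661 med [ 0.427 -0.387  0.014] z [0.007 0.021] rect [ 464. -380.] [150.  20.] 11.3
side brayer 0.78 [468. 323.] 1777 med [ 0.647 -0.41   0.028] z [0.013 0.034] rect [ 670. -429.] [150. 107.] 82.0
```

```bash
python3 -m handwheel '[[[0.02,-0.035,0,0,0,0,0.085],[0.02,-0.035,0,0,0,0,0.085],[0.02,-0.035,0,0,0,0,0.085],[0.02,-0.035,0,0,0,0,0.085],[0.02,-0.035,0,0,0,0,0.085],[0.02,-0.035,0,0,0,0,0.085],[0.02,-0.035,0,0,0,0,0.085],[0.02,-0.035,0,0,0,0,0.085],[0.02,-0.035,0,0,0,0,0.085],[0.02,-0.035,0,0,0,0,0.085]]]'
python3 -m handwheel '[[[0,-0.04,0,0,0,0,0.085],[0,-0.04,0,0,0,0,0.085],[0,-0.04,0,0,0,0,0.085],[0,0,0,0,0,0,0.085],[0,0,0,0,0,0,0.085]]]'
python3 - <<'E'
from h import *
o=r.get_obs();im,d=r.grab_frame("wrist");cv2.imwrite("pics/w1.png",im[:,:,::-1])
T=cam2world("wrist",o);np.savez("pics/w1.npz",im=im,d=d,T=T)
print(o["clock"],o["tcp_pos"],np.abs(o["qvel"]).max())
for l in("jig","side_fence","flap","eraser"):
    for m in r.masks_of(l,"wrist")[:2]: print(l,m["p"],m["at"],m["pixels"].sum())
E
```

```text
clock: 1.98
tcp_pos: [0.4954, 0.2555, 0.3043]
orientation: [0.703, 3.061, 0.001]
contact_force: [0.3, 1.2, -1.2]
grip_width: 0.0851
clock: 2.4
tcp_pos: [0.4949, 0.1345, 0.3043]
orientation: [0.712, 3.059, 0.0]
contact_force: [-0.5, 0.8, 0.4]
grip_width: 0.0852
2.4 [0.49493538 0.13453815 0.30429152] 0.061709102151830356
jig 0.9 [304.6, 209.0] 22802
side_fence 0.58 [315.9, 167.0] 757
flap 0.58 [331.1, 276.1] 4194
eraser 0.74 [210.4, 181.3] 565
```

View pics/w1.png

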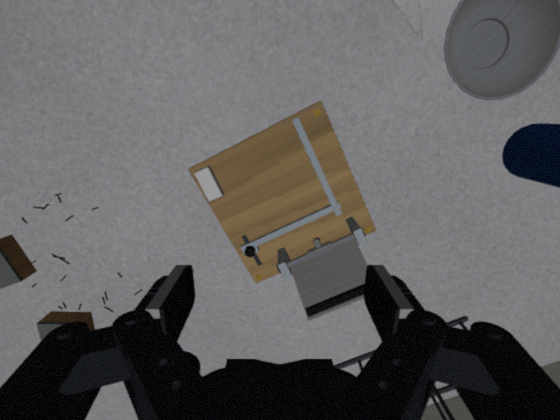

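Run:
```python
from h import *
z=np.load("pics/w1.npz");im,d,T=z["im"],z["d"],z["T"];W=cloud("wrist",d,T)
m=r.masks_of("jig","wrist")[0]["pixels"]
q=W[m];q=q[~np.isnan(q[:,0])]
print("z",np.percentile(q[:,2],[5,30,50,70]))
b=q[(q[:,2]>.006)&(q[:,2]<.024)]
rc=cv2.minAreaRect((b[:,:2]*1000).astype(np.float32));print(rc)
# picked corners, ray onto z=.012
k,f=K("wrist")
def ray(u,v,zz):
    D=T[:3,:3]@np.array([(u-k["cx"])/f,(v-k["cy"])/f,1]);return T[:3,3]+D*(zz-T[2,3])/D[2]
for p in[(322,101),(190,169),(257,282),(375,230)]:print(p,np.round(ray(*p,.012),4))
print("fence", [np.round(ray(*p,.018),4) for p in((294,121),(334,211),(247,247),(338,209))])
for c in ["wrist"]:
    s=r.masks_of("side_fence","wrist")[0]["pixels"];q=W[s];q=q[~np.isnan(q[:,0])];print(np.median(q,0),cv2.minAreaRect((q[:,:2]*1000).astype(np.float32)))
x0,x1,y0,y1=180,400,90,330
cv2.imwrite("pics/w1c.png",cv2.resize(im[90:330,170:400,::-1],None,fx=2.5,fy=2.5,interpolation=cv2.INTER_CUBIC))
```

```text
z [0.01064567 0.01164573 0.01220083 0.013565  ]
((521.6954345703125, 129.86500549316406), (179.51461791992188, 179.8813934326172), 0.12037916481494904)
(322, 101) [0.4331 0.2197 0.012 ]
(190, 169) [0.4334 0.0428 0.012 ]
(257, 282) [0.61   0.0435 0.012 ]
(375, 230) [0.6093 0.2182 0.012 ]
fence [array([0.4386, 0.1813, 0.018 ]), array([0.5592, 0.1801, 0.018 ]), array([0.5546, 0.0581, 0.018 ]), array([0.559 , 0.1856, 0.018 ])]
[0.49779498 0.18350092 0.01755957] ((501.9260559082031, 183.6240234375), (9.626808166503906, 128.68304443359375), 89.75700378417969)
```

View pics/w1c.png

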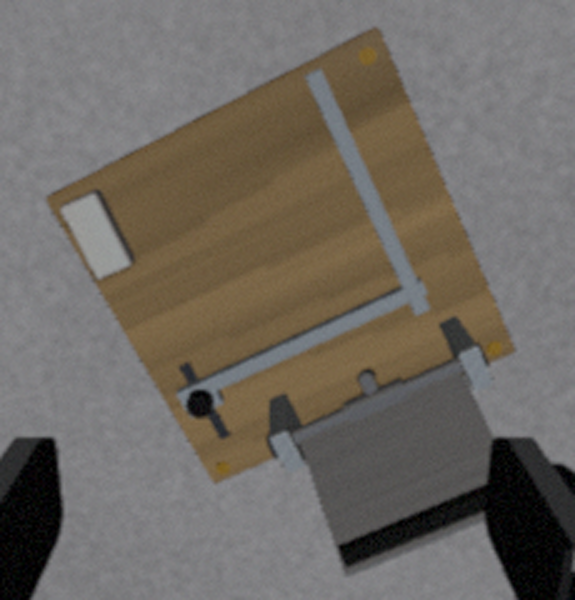

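```bash
python3 -m handwheel '[[[0.007,-0.038,-0.004,0,0,0,0.085],[0.007,-0.038,-0.004,0,0,0,0.085],[0.007,-0.038,-0.004,0,0,0,0.085],[0.007,-0.038,-0.004,0,0,0,0.085],[0.007,-0.038,-0.004,0,0,0,0.085],[0.007,-0.038,-0.004,0,0,0,0.085],[0.007,-0.038,-0.004,0,0,0,0.085],[0.007,-0.038,-0.004,0,0,0,0.085],[0.007,-0.038,-0.004,0,0,0,0.085],[0.007,-0.038,-0.004,0,0,0,0.085]]]'
python3 -m handwheel '[[[0,0,0,0,0,0,0.085],[0,0,0,0,0,0,0.085]]]'
python3 - <<'E'
from h import *
o=r.get_obs();im,d=r.grab_frame("wrist");cv2.imwrite("pics/w2.png",im[:,:,::-1])
T=cam2world("wrist",o);W=cloud("wrist",d,T)
print(o["clock"],o["tcp_pos"],o["orientation"],np.abs(o["qvel"]).max())
x=Ro.from_rotvec(o["orientation"]).as_matrix()[:,0];print("toolx deg",np.degrees(np.arctan2(x[1],x[0])))
for l in("block_center","offcut_center"):
    for m in r.masks_of(l,"wrist")[:2]:
        q=W[m["pixels"]];q=q[~np.isnan(q[:,0])];t=q[(q[:,2]>.022)&(q[:,2]<.034)]
        print(l,round(m["p"],2),m["at"],len(q),"topz",np.median(t[:,2]),cv2.minAreaRect((t[:,:2]*1000).astype(np.float32)))
E
```

```text
clock: 3.58
tcp_pos: [0.5653, -0.2438, 0.2635]
orientation: [-0.701, -3.062, -0.0]
contact_force: [0.8, 0.4, 0.5]
grip_width: 0.085
clock: 3.75
tcp_pos: [0.5644, -0.245, 0.2633]
orientation: [-0.709, -3.06, 0.002]
contact_force: [0.6, 1.3, 0.1]
grip_width: 0.085
3.75 [ 0.56440601 -0.2450369   0.26327641] [-7.09327154e-01 -3.05962997e+00  2.07653567e-03] 0.04875758184355042
toolx deg 153.89489626029618
block_center 0.79 [278.5, 205.3] 5116 topz 0.02776929110759463 ((582.6516723632812, -255.1417694091797), (59.91689682006836, 100.59391784667969), 62.335731506347656)
offcut_center 0.81 [202.7, 73.8] 4729 topz 0.027829060681106244 ((429.1617431640625, -258.7027893066406), (60.37092208862305, 60.406192779541016), 83.39573669433594)
offcut_center 0.52 [543.4, 42.6] 3296 topz nan ((0.0, 0.0), (0.0, 0.0), 0.0)
  return _methods._mean(a, axis=axis, dtype=dtype,
  ret = ret.dtype.type(ret / rcount)
```

View pics/w2.png

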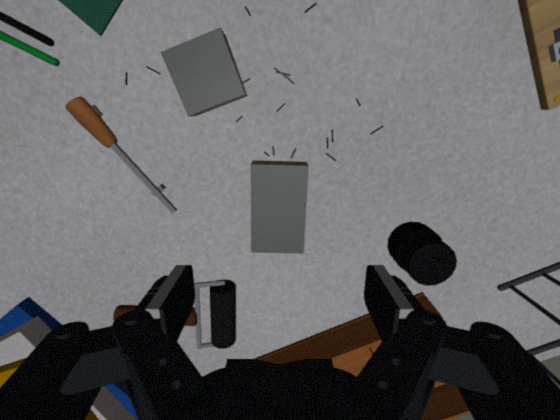

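```bash
python3 -m handwheel '[[[0.006,-0.004,-0.02,0,0,-0.014,0.085],[0.006,-0.003,-0.03,0,0,-0.013,0.085],[0.006,-0.003,-0.03,0,0,0,0.085],[0,0,-0.03,0,0,0,0.085],[0,0,-0.03,0,0,0,0.085],[0,0,-0.025,0,0,0,0.085],[0,0,-0.018,0,0,0,0.085],[0,0,0,0,0,0,0.085]]]'
python3 -m handwheel '[[[0,0,0,0,0,0,0.05],[0,0,0,0,0,0,0.05],[0,0,0,0,0,0,0.05],[0,0,0,0,0,0,0.05],[0,0,0,0,0,0,0.05],[0,0,0,0,0,0,0.05],[0,0,0,0,0,0,0.05],[0,0,0,0,0,0,0.05]]]' 35
```

```text
clock: 4.57
tcp_pos: [0.5811, -0.2492, 0.0771]
orientation: [-0.738, -3.047, -0.003]
contact_force: [-0.1, 1.1, -0.6]
grip_width: 0.0849
clock: 5.23
tcp_pos: [0.5839, -0.2528, 0.0828]
orientation: [0.744, 3.049, 0.001]
contact_force: [-0.4, 0.8, 7.5]
grip_width: 0.0591
```

```bash
python3 -m handwheel '[[[0,0,0.005,0,0,0,0.05],[0,0,0.015,0,0,0,0.05],[0,0,0.03,0,0,0,0.05],[0,0,0.03,0,0,0,0.05],[0,0,0,0,0,0,0.05],[0,0,0,0,0,0,0.05]]]'
python3 - <<'E'
from h import *
o=r.get_obs();im,d=r.grab_frame("wrist");cv2.imwrite("pics/w3.png",im[:,:,::-1])
im,d=r.grab_frame("side");cv2.imwrite("pics/s3.png",cv2.resize(im[180:400,250:500,::-1],None,fx=2.5,fy=2.5))
print(o["clock"],o["tcp_pos"],o["contact_force"])
E
```

```text
clock: 5.73
tcp_pos: [0.5837, -0.2532, 0.1633]
orientation: [0.744, 3.048, -0.0]
contact_force: [-0.8, 0.5, -1.3]
grip_width: 0.0591
5.7333 [ 0.5837132  -0.25324234  0.16334658] [-0.75921729  0.47509438 -1.32413696]
```

View pics/w3.png

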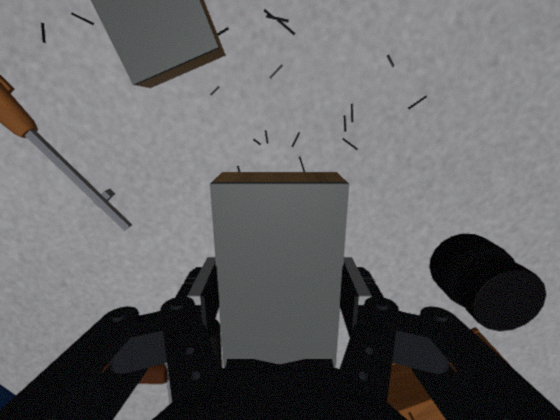

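View pics/s3.png

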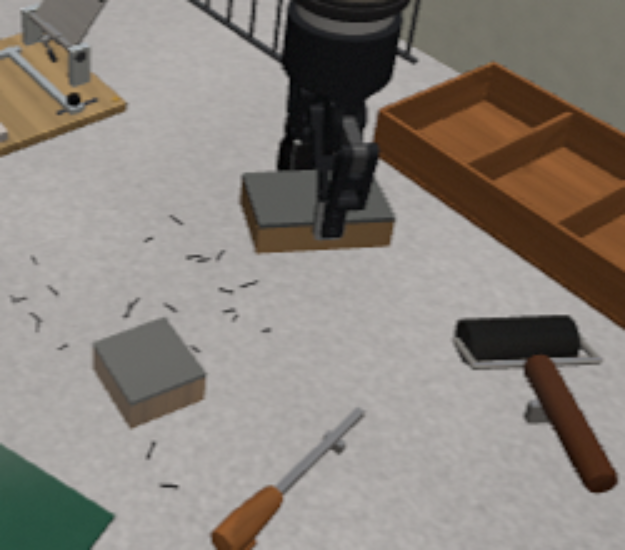

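Run:
```python
from h import *
o=r.get_obs();im,d=r.grab_frame("wrist");T=cam2world("wrist",o);W=cloud("wrist",d,T)
R=Ro.from_rotvec(o["orientation"]).as_matrix();L=(W-o["tcp_pos"])@R
x=R[:,0];print("toolx deg",np.degrees(np.arctan2(x[1],x[0])), R[:,2])
m=np.zeros(d.shape,bool);m[190:350,222:340]=1;m&=~np.isnan(L[...,0])
q=L[m];A=np.c_[q[:,:2],np.ones(len(q))]
for _ in range(4):
    c=np.linalg.lstsq(A,q[:,2],rcond=None)[0];k=abs(A@c-q[:,2])<.003;A,q=A[k],q[k]
print("plane tool z=",c,len(q))
# front edge & sides
for v in(200,220,240):
    row=L[v,200:360];k=abs(row[:,2]-c[2])<.004;print(v,np.nanmin(row[k][:,1]),np.nanmax(row[k][:,1]),np.median(row[k][:,0]))
for u in(230,280,330):
    col=L[150:360,u];k=abs(col[:,2]-c[2])<.004;print(u,np.nanmax(col[k][:,0]),np.nanmin(col[k][:,0]),np.median(col[k][:,1]))
```

```text
toolx deg 152.57136349504225 [-6.65061381e-04  5.53265155e-04 -9.99999626e-01]
plane tool z= [-0.00359563  0.00310117  0.05516949] 18284
200 -0.029682918221988066 0.030542731932166684 0.04264134381692555
220 -0.02927803357363241 0.030130432797979452 0.03339998367493447
240 -0.029587754781847674 0.030382961052196154 0.023686420663080663
230 0.050231481688181735 -0.04369554227069624 -0.02299723770244276
280 0.05029270475499836 -0.04544398174889555 0.0006682520110114806
330 0.04983153207677051 -0.043949721170505135 0.02429115630101479
```

```bash
python3 -m handwheel '[[[-0.011,0.0395,0,0,0,0.048,0.05],[-0.011,0.0395,0,0,0,0.048,0.05],[-0.011,0.0395,0,0,0,0.048,0.05],[-0.011,0.0395,0,0,0,0.048,0.05],[-0.011,0.0395,0,0,0,0.048,0.05],[-0.011,0.0395,0,0,0,0.048,0.05],[-0.011,0.0395,0,0,0,0.048,0.05],[-0.011,0.0395,0,0,0,0.048,0.05],[-0.011,0.0395,0,0,0,0.048,0.05],[-0.011,0.0395,0,0,0,0.048,0.05]]]'
python3 -m handwheel '[[[0,0,-0.02,0,0,0,0.05],[0,0,-0.02,0,0,0,0.05],[0,0,0,0,0,0,0.05],[0,0,0,0,0,0,0.05]]]'
python3 - <<'E'
from h import *
o=r.get_obs();x=Ro.from_rotvec(o["orientation"]).as_matrix();print("toolx deg",np.degrees(np.arctan2(x[1,0],x[0,0])),x[:,2],o["tcp_pos"],o["contact_force"])
im,d=r.grab_frame("wrist");cv2.imwrite("pics/w4.png",im[:,:,::-1])
T=cam2world("wrist",o);np.savez("pics/w4.npz",im=im,d=d,T=T)
W=cloud("wrist",d,T)
for l in("side_fence","jig"):
  for m in r.masks_of(l,"wrist")[:2]:
    q=W[m["pixels"]];q=q[~np.isnan(q[:,0])];print(l,m["p"],m["at"],np.median(q,0),cv2.minAreaRect((q[:,:2]*1000).astype(np.float32)))
E
```

```text
clock: 6.72
tcp_pos: [0.4711, 0.1437, 0.16]
orientation: [0.005, -3.14, 0.001]
contact_force: [0.6, 0.5, -1.7]
grip_width: 0.0593
clock: 7.05
tcp_pos: [0.4715, 0.1416, 0.1196]
orientation: [0.002, -3.138, 0.003]
contact_force: [0.4, -0.8, -0.4]
grip_width: 0.0591
toolx deg -179.9448310549268 [-0.00387357 -0.0020165  -0.99999046] [0.47147321 0.14159118 0.11962785] [ 0.38726743 -0.84334139 -0.40700959]
side_fence 0.81 [348.4, 238.4] [0.46648919 0.18539942 0.01752602] ((495.88433837890625, 173.24313354492188), (32.107662200927734, 142.1258544921875), 89.12411499023438)
jig 0.7 [201.8, 236.5] [0.46900637 0.0908166  0.01175425] ((515.8306884765625, 129.39584350585938), (188.2354736328125, 191.87167358398438), 0.5763877630233765)
```

View pics/w4.png

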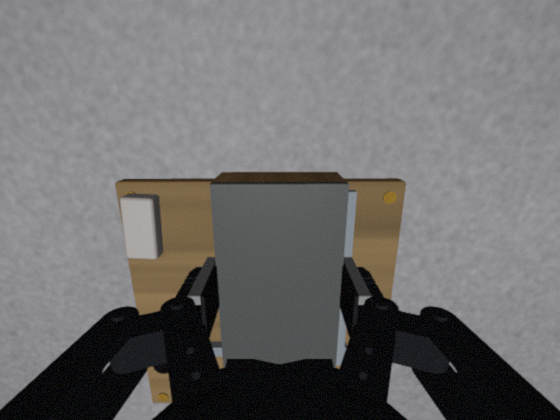

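```bash
python3 -m handwheel '[[[0,0,-0.011,0,0,0,0.05],[0,0,-0.009,0,0,0,0.05],[0,0,0,0,0,0,0.05]]]'
python3 -m handwheel '[[[0,0,-0.003,0,0,0,0.05],[0,0,0,0,0,0,0.05]]]'
python3 -m handwheel '[[[0,0,-0.002,0,0,0,0.05],[0,0,0,0,0,0,0.05]]]'
```

```text
clock: 7.45
tcp_pos: [0.4719, 0.1418, 0.0994]
orientation: [0.001, -3.139, 0.001]
contact_force: [-0.4, -0.6, -1.1]
grip_width: 0.0592
clock: 7.62
tcp_pos: [0.4725, 0.1421, 0.0974]
orientation: [0.002, -3.141, 0.001]
contact_force: [0.6, 1.1, -1.7]
grip_width: 0.0591
clock: 7.78
tcp_pos: [0.4727, 0.1423, 0.0958]
orientation: [0.002, -3.142, 0.0]
contact_force: [-0.2, -0.9, -1.1]
grip_width: 0.059
```

```bash
python3 -m handwheel '[[[0,0,-0.001,0,0,0,0.05],[0,0,0,0,0,0,0.05]]]'
python3 -m handwheel '[[[0,0,-0.001,0,0,0,0.05],[0,0,0,0,0,0,0.05]]]'
python3 -m handwheel '[[[0,0,-0.0005,0,0,0,0.05],[0,0,0,0,0,0,0.05]]]'
```

```text
clock: 7.95
tcp_pos: [0.4728, 0.1423, 0.095]
orientation: [-0.002, 3.141, 0.0]
contact_force: [0.3, 0.1, -0.2]
grip_width: 0.0589
clock: 8.12
tcp_pos: [0.4728, 0.1423, 0.0948]
orientation: [-0.002, 3.141, 0.001]
contact_force: [-4.2, -0.3, 10.7]
grip_width: 0.0594
clock: 8.28
tcp_pos: [0.4728, 0.1423, 0.0947]
orientation: [-0.002, 3.141, 0.001]
contact_force: [-5.0, -2.5, 17.1]
grip_width: 0.0594
```

```bash
python3 -m handwheel '[[[0,0,0.0012,0,0,0,0.05],[0,0,0,0,0,0,0.05],[0,0,0,0,0,0,0.05]]]'
python3 -m handwheel '[[[0,0.002,0,0,0,0,0.05],[0,0.002,0,0,0,0,0.05],[0,0,0,0,0,0,0.05]]]'
```

```text
clock: 8.53
tcp_pos: [0.4729, 0.1424, 0.0948]
orientation: [-0.002, 3.141, 0.0]
contact_force: [-0.4, -0.2, 4.2]
grip_width: 0.0589
clock: 8.78
tcp_pos: [0.4731, 0.1458, 0.0948]
orientation: [-0.001, 3.141, -0.001]
contact_force: [-1.1, -2.9, 5.4]
grip_width: 0.0591
```

```bash
python3 -m handwheel '[[[0,0.001,0,0,0,0,0.05],[0,0.001,0,0,0,0,0.05],[0,0,0,0,0,0,0.05]]]'
python3 -m handwheel '[[[0,0.0007,0,0,0,0,0.05],[0,0,0,0,0,0,0.05],[0,0,0,0,0,0,0.05]]]'
python3 -m handwheel '[[[0,0.0005,0,0,0,0,0.05],[0,0,0,0,0,0,0.05],[0,0,0,0,0,0,0.05]]]'
```

```text
clock: 9.03
tcp_pos: [0.4731, 0.1476, 0.0948]
orientation: [-0.0, 3.141, -0.001]
contact_force: [0.2, -3.1, 6.3]
grip_width: 0.0592
clock: 9.28
tcp_pos: [0.4731, 0.1482, 0.0948]
orientation: [-0.0, 3.141, -0.001]
contact_force: [-0.2, -3.4, 5.6]
grip_width: 0.0589
clock: 9.53
tcp_pos: [0.4731, 0.1486, 0.0948]
orientation: [-0.0, 3.141, -0.001]
contact_force: [0.2, -3.4, 5.4]
grip_width: 0.0591
```

```bash
python3 -m handwheel '[[[0,0.0005,0.0002,0,0,0,0.05],[0,0,0,0,0,0,0.05],[0,0,0,0,0,0,0.05]]]'
python3 -m handwheel '[[[0,0.0004,0,0,0,0,0.05],[0,0,0,0,0,0,0.05],[0,0,0,0,0,0,0.05]]]'
python3 -m handwheel '[[[0,0.0004,0,0,0,0,0.05],[0,0,0,0,0,0,0.05],[0,0,0,0,0,0,0.05]]]'
```

```text
clock: 9.78
tcp_pos: [0.4729, 0.1497, 0.0948]
orientation: [-0.001, 3.141, -0.001]
contact_force: [0.4, -2.6, 2.8]
grip_width: 0.059
clock: 10.03
tcp_pos: [0.4729, 0.1498, 0.0948]
orientation: [-0.001, 3.141, -0.001]
contact_force: [1.4, -5.3, 2.8]
grip_width: 0.059
clock: 10.28
tcp_pos: [0.4729, 0.1498, 0.0948]
orientation: [-0.001, 3.141, -0.002]
contact_force: [0.9, -6.1, 4.1]
grip_width: 0.0589
```

```bash
python3 -m handwheel '[[[0.001,-0.0002,0,0,0,0,0.05],[0.002,0,0,0,0,0,0.05],[0.003,0,0,0,0,0,0.05],[0.003,0,0,0,0,0,0.05],[0.003,0,0,0,0,0,0.05],[0.002,0,0,0,0,0,0.05],[0,0,0,0,0,0,0.05]]]'
python3 -m handwheel '[[[0.001,0,0,0,0,0,0.05],[0.001,0,0,0,0,0,0.05],[0.001,0,0,0,0,0,0.05],[0,0,0,0,0,0,0.05]]]'
```

```text
clock: 10.87
tcp_pos: [0.4827, 0.1499, 0.0948]
orientation: [0.003, -3.133, 0.003]
contact_force: [-12.6, -5.0, 20.9]
grip_width: 0.0591
clock: 11.2
tcp_pos: [0.4853, 0.1499, 0.0947]
orientation: [0.003, -3.132, 0.003]
contact_force: [-14.6, -5.6, 22.4]
grip_width: 0.0592
```

```bash
python3 -m handwheel '[[[0,0,0.0008,0,0,0,0.05],[0,0,0.0004,0,0,0,0.05],[0,0,0,0,0,0,0.05],[0,0,0,0,0,0,0.05]]]'
python3 - <<'E'
from h import *
o=r.get_obs();x=Ro.from_rotvec(o["orientation"]).as_matrix();print(x[:,2],x[:,0],o["tcp_pos"],o["contact_force"],o["moment"])
E
```

```text
clock: 11.53
tcp_pos: [0.4878, 0.1499, 0.0952]
orientation: [0.003, -3.137, 0.003]
contact_force: [-2.8, -4.6, 0.8]
grip_width: 0.0589
[-0.00417549 -0.00163482 -0.99998995] [-0.99998996 -0.001621    0.00417814] [0.48780257 0.14989519 0.09519221] [-2.81034991 -4.55426552  0.82130178] [-0.91531771  0.66284805  0.18581479]
```

```bash
python3 -m handwheel '[[[0.001,0,0,0,0,0,0.05],[0.001,0,0,0,0,0,0.05],[0,0,0,0,0,0,0.05]]]'
python3 -m handwheel '[[[0.001,0,0,0,0,0,0.05],[0.001,0,0,0,0,0,0.05],[0,0,0,0,0,0,0.05]]]'
```

```text
clock: 11.78
tcp_pos: [0.49, 0.1499, 0.0952]
orientation: [0.003, -3.138, 0.003]
contact_force: [-3.2, -4.3, 0.8]
grip_width: 0.0591
clock: 12.03
tcp_pos: [0.492, 0.1499, 0.0951]
orientation: [0.003, -3.137, 0.003]
contact_force: [-2.2, -4.4, 0.6]
grip_width: 0.0593
```

```bash
python3 -m handwheel '[[[0.0007,0,0,0,0,0,0.05],[0.0008,0,0,0,0,0,0.05],[0,0,0,0,0,0,0.05]]]'
python3 -m handwheel '[[[0.0007,0,0,0,0,0,0.05],[0.0008,0,0,0,0,0,0.05],[0,0,0,0,0,0,0.05]]]'
```

```text
clock: 12.28
tcp_pos: [0.4934, 0.1499, 0.0951]
orientation: [0.003, -3.137, 0.003]
contact_force: [-3.1, -4.4, 1.3]
grip_width: 0.0594
clock: 12.53
tcp_pos: [0.4949, 0.1499, 0.0952]
orientation: [0.003, -3.137, 0.003]
contact_force: [-2.2, -4.3, 0.3]
grip_width: 0.0587
```

```bash
python3 -m handwheel '[[[0.0007,0,0,0,0,0,0.05],[0.0008,0,0,0,0,0,0.05],[0,0,0,0,0,0,0.05]]]'
```

```text
clock: 12.78
tcp_pos: [0.4965, 0.1499, 0.0952]
orientation: [0.003, -3.137, 0.003]
contact_force: [-3.9, -4.3, 0.9]
grip_width: 0.0593
```

```bash
python3 -m handwheel '[[[0.0007,0,0,0,0,0,0.05],[0.0006,0,0,0,0,0,0.05],[0,0,0,0,0,0,0.05]]]'
```

```text
clock: 13.03
tcp_pos: [0.4977, 0.1499, 0.0951]
orientation: [0.002, -3.137, 0.003]
contact_force: [-3.2, -3.8, 0.7]
grip_width: 0.0591
```

Now 0.6 mm steps.

```bash
python3 -m handwheel '[[[0.0006,0,0,0,0,0,0.05],[0,0,0,0,0,0,0.05]]]'
```

```text
clock: 13.2
tcp_pos: [0.4983, 0.15, 0.0951]
orientation: [0.003, -3.137, 0.003]
contact_force: [-2.7, -3.6, 0.8]
grip_width: 0.0592
```

```bash
python3 -m handwheel '[[[0.0006,0,0,0,0,0,0.05],[0,0,0,0,0,0,0.05]]]'
```

```text
clock: 13.37
tcp_pos: [0.4989, 0.1499, 0.0951]
orientation: [0.002, -3.137, 0.003]
contact_force: [-4.3, -5.1, 0.9]
grip_width: 0.0592
```

```bash
python3 -m handwheel '[[[0.0006,0,0,0,0,0,0.05],[0,0,0,0,0,0,0.05]]]'
```

```text
clock: 13.53
tcp_pos: [0.4994, 0.1499, 0.0951]
orientation: [0.003, -3.137, 0.003]
contact_force: [-3.3, -4.7, 1.1]
grip_width: 0.0593
```

```bash
python3 -m handwheel '[[[0.0006,0,0,0,0,0,0.05],[0,0,0,0,0,0,0.05]]]'
```

```text
clock: 13.7
tcp_pos: [0.5001, 0.1499, 0.0951]
orientation: [0.003, -3.137, 0.003]
contact_force: [-3.1, -4.3, 0.8]
grip_width: 0.0591
```

```bash
python3 -m handwheel '[[[0.0006,0,0,0,0,0,0.05],[0,0,0,0,0,0,0.05]]]'
```

```text
clock: 13.87
tcp_pos: [0.5007, 0.1499, 0.0951]
orientation: [0.003, -3.137, 0.003]
contact_force: [-3.4, -4.1, 0.4]
grip_width: 0.0593
```

```bash
python3 -m handwheel '[[[0.0006,0,0,0,0,0,0.05],[0,0,0,0,0,0,0.05]]]'
```

```text
clock: 14.03
tcp_pos: [0.501, 0.1499, 0.0951]
orientation: [0.002, -3.137, 0.003]
contact_force: [-5.3, -4.2, 1.4]
grip_width: 0.0591
```

```bash
python3 -m handwheel '[[[0.0006,0,0,0,0,0,0.05],[0,0,0,0,0,0,0.05]]]'
```

```text
clock: 14.2
tcp_pos: [0.5011, 0.1499, 0.0951]
orientation: [0.003, -3.136, 0.003]
contact_force: [-6.1, -5.2, 3.6]
grip_width: 0.0591
```

```bash
python3 -m handwheel '[[[0.0006,0,0,0,0,0,0.05],[0,0,0,0,0,0,0.05]]]'
```

```text
clock: 14.37
tcp_pos: [0.5012, 0.1499, 0.0951]
orientation: [0.003, -3.135, 0.003]
contact_force: [-8.1, -5.1, 6.3]
grip_width: 0.0587
```

```bash
python3 -m handwheel '[[[0.0003,0,0.0002,0,0,0,0.05],[0,0,0,0,0,0,0.05],[0,0,0,0,0,0,0.05],[0,0,0,0,0,0,0.05]]]'
python3 -m handwheel '[[[0,0,0,0,0,0,0.05],[0,0,0,0,0,0,0.05]]]'
python3 - <<'E'
from h import *
for _ in range(1):
    o=r.get_obs();print(o["contact_force"],o["moment"])
im,d=r.grab_frame("side");cv2.imwrite("pics/s5.png",cv2.resize(im[130:280,170:340,::-1],None,fx=4,fy=4))
im,d=r.grab_frame("wrist");cv2.imwrite("pics/w5.png",im[:,:,::-1])
E
```

```text
clock: 14.7
tcp_pos: [0.5012, 0.1499, 0.0951]
orientation: [0.003, -3.134, 0.003]
contact_force: [-7.6, -3.9, 3.7]
grip_width: 0.0589
clock: 14.87
tcp_pos: [0.5012, 0.15, 0.0951]
orientation: [0.003, -3.134, 0.003]
contact_force: [-7.3, -4.8, 4.6]
grip_width: 0.0593
[-7.29513837 -4.84160276  4.62925432] [-0.81895225  1.52321785  0.11969139]
```

View pics/s5.png

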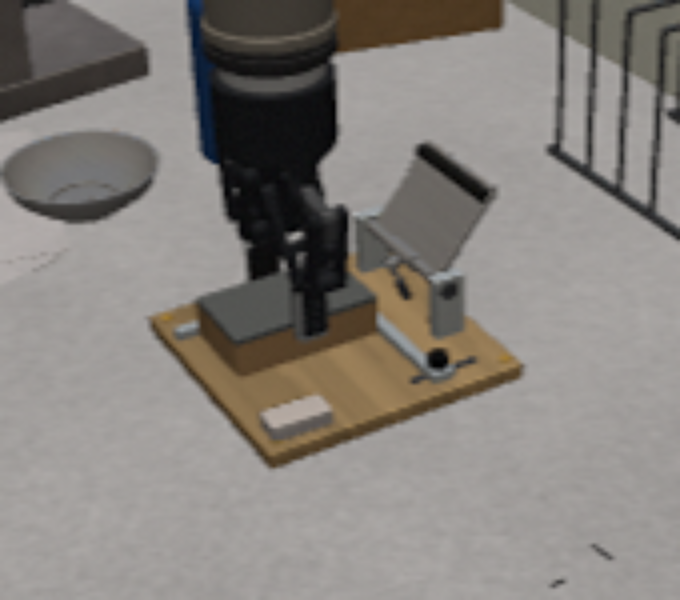

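View pics/w5.png

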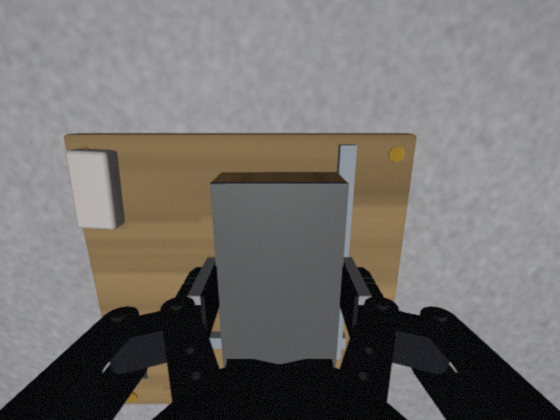

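```bash
python3 -m handwheel '[[[0.0004,-0.0002,0.0003,0,0,0,0.05],[0,0,0,0,0,0,0.05]]]'
python3 -m handwheel '[[[0.0003,0,0,0,0,0,0.05],[0,0,0,0,0,0,0.05],[0,0,0,0,0,0,0.05],[0,0,0,0,0,0,0.05]]]'
```

```text
clock: 15.13
tcp_pos: [0.5013, 0.1499, 0.0952]
orientation: [0.003, -3.133, 0.003]
contact_force: [-8.5, -3.4, 3.4]
grip_width: 0.059
clock: 15.47
tcp_pos: [0.5013, 0.1499, 0.0952]
orientation: [0.003, -3.133, 0.003]
contact_force: [-8.8, -3.9, 4.1]
grip_width: 0.0594
```

```bash
python3 -m handwheel '[[[-0.0007,0.0001,0.0002,0,0,0,0.05],[0,0,0,0,0,0,0.05],[0,0,0,0,0,0,0.064],[0,0,0,0,0,0,0.07],[0,0,0,0,0,0,0.08],[0,0,0,0,0,0,0.085],[0,0,0,0,0,0,0.085],[0,0,0,0,0,0,0.085]]]'
python3 - <<'E'
from h import *
im,d=r.grab_frame("wrist");cv2.imwrite("pics/w6.png",im[:,:,::-1])
E
```

```text
clock: 16.13
tcp_pos: [0.5049, 0.1507, 0.0969]
orientation: [-0.002, 3.141, 0.001]
contact_force: [0.1, 0.1, -0.2]
grip_width: 0.0849
```

View pics/w6.png

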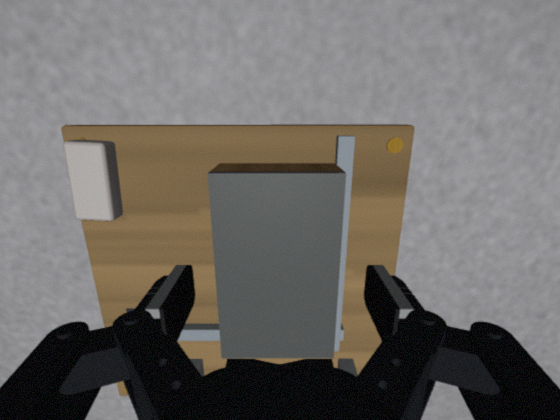

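```bash
python3 -m handwheel '[[[0,0,0.01,0,0,0,0.085],[0,0,0.02,0,0,0,0.085],[0,0,0.035,0,0,0,0.085],[0,0,0.04,0,0,0,0.085],[0,0,0.04,0,0,0,0.085],[0,0,0.02,0,0,0,0.085],[0,0,0,0,0,0,0.085],[0,0,0,0,0,0,0.085]]]'
python3 - <<'E'
from h import *
o=r.get_obs();im,d=r.grab_frame("wrist");cv2.imwrite("pics/w7.png",im[:,:,::-1])
T=cam2world("wrist",o);np.savez("pics/w7.npz",im=im,d=d,T=T);W=cloud("wrist",d,T)
cv2.imwrite("pics/w7c.png",cv2.resize(im[150:400,150:420,::-1],None,fx=2.3,fy=2.3,interpolation=cv2.INTER_CUBIC))
for l,a,b in(("block_center",.033,.046),("side_fence",.014,.022),("flap",.03,.12)):
  for m in r.masks_of(l,"wrist")[:2]:
    q=W[m["pixels"]];q=q[~np.isnan(q[:,0])];q=q[(q[:,2]>a)&(q[:,2]<b)]
    if len(q)>9:print(l,round(m["p"],2),m["at"],np.median(q,0),cv2.minAreaRect((q[:,:2]*1000).astype(np.float32)))
print(o["tcp_pos"])
E
```

```text
clock: 16.85
tcp_pos: [0.5051, 0.1506, 0.2636]
orientation: [-0.002, 3.138, 0.003]
contact_force: [-0.3, 0.1, -0.4]
grip_width: 0.0849
block_center 0.78 [278.2, 185.1] [0.49633455 0.14974418 0.03974861] ((500.64044189453125, 149.86764526367188), (99.88098907470703, 59.96710205078125), 0.1632615625858307)
side_fence 0.74 [309.4, 176.0] [0.48948253 0.18466592 0.01771165] ((501.71417236328125, 183.8782958984375), (130.05184936523438, 8.196081161499023), 0.07088880985975266)
flap 0.93 [273.1, 305.0] [0.60973956 0.14544974 0.07805945] ((601.9998168945312, 146.12782287597656), (60.601966857910156, 85.96367645263672), 0.0032297836150974035)
flap 0.51 [259.3, 235.9] [0.60568562 0.14510454 0.07315209] ((541.5863647460938, 144.48257446289062), (181.53704833984375, 111.53534698486328), 0.12040185183286667)
[0.50510647 0.15062981 0.2635741 ]
```

View pics/w7c.png

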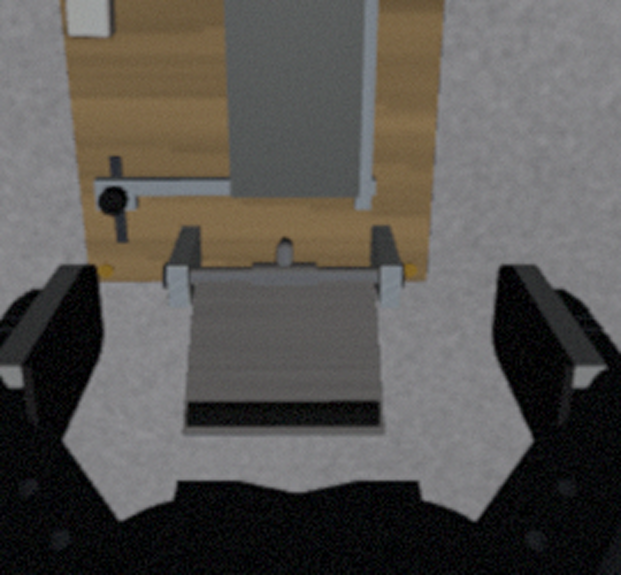

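```bash
python3 -m handwheel '[[[0.03,-0.001,0,0,0,0,0.0],[0.035,-0.001,0,0,0,0,0.0],[0.035,-0.001,0,0,0,0,0.0],[0.035,-0.001,0,0,0,0,0.0],[0.03,-0.001,0,0,0,0,0.0],[0,0,0,0,0,0,0],[0,0,0,0,0,0,0],[0,0,0,0,0,0,0]]]' 20
python3 - <<'E'
from h import *
z=np.load("pics/w7.npz");W=cloud("wrist",z["d"],z["T"]).reshape(-1,3)
q=W[(W[:,2]>.0155)&(W[:,2]<.021)&(W[:,1]>.07)&(W[:,1]<.112)&(W[:,0]>.53)&(W[:,0]<.575)];print(len(q),np.percentile(q[:,0],[1,3,50,97,99]))
im,d=r.grab_frame("wrist");cv2.imwrite("pics/w8.png",im[:,:,::-1])
im,d=r.grab_frame("side");cv2.imwrite("pics/s8.png",cv2.resize(im[100:280,170:370,::-1],None,fx=3.2,fy=3.2))
E
```

```text
clock: 17.72
tcp_pos: [0.6685, 0.1454, 0.2599]
orientation: [0.002, -3.138, 0.001]
contact_force: [-0.6, -0.3, 0.1]
grip_width: 0.0004
256 [0.55058169 0.55077973 0.55438762 0.55831111 0.55962565]
```

View pics/w8.png

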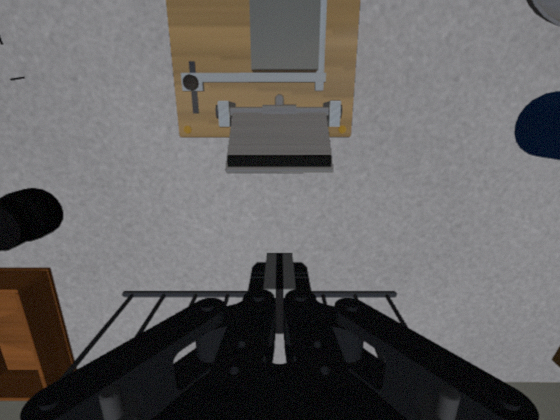

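View pics/s8.png

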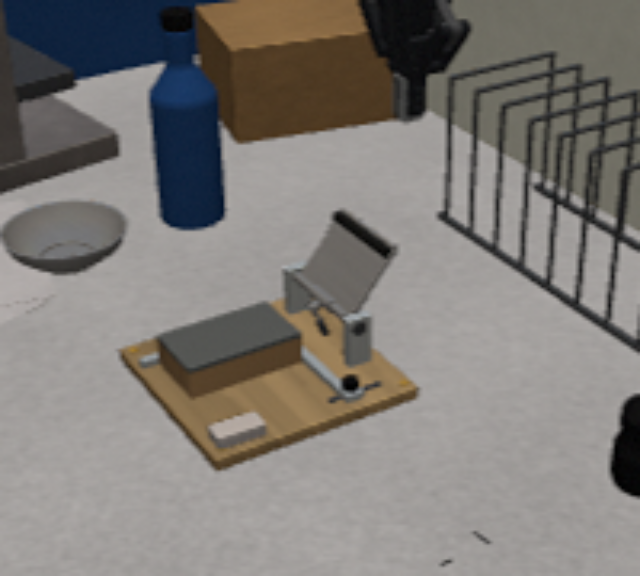

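```bash
python3 -m handwheel '[[[0,0,-0.03,0,0,0,0],[0,0,-0.03,0,0,0,0],[0,0,-0.025,0,0,0,0],[0,0,-0.014,0,0,0,0],[0,0,0,0,0,0,0],[0,0,0,0,0,0,0]]]'
python3 - <<'E'
from h import *
im,d=r.grab_frame("side");cv2.imwrite("pics/s9.png",cv2.resize(im[100:280,170:370,::-1],None,fx=3.2,fy=3.2))
E
```

```text
clock: 18.32
tcp_pos: [0.6692, 0.1457, 0.1629]
orientation: [0.002, -3.141, 0.0]
contact_force: [-0.3, 0.1, 1.3]
grip_width: 0.0004
```

View pics/s9.png

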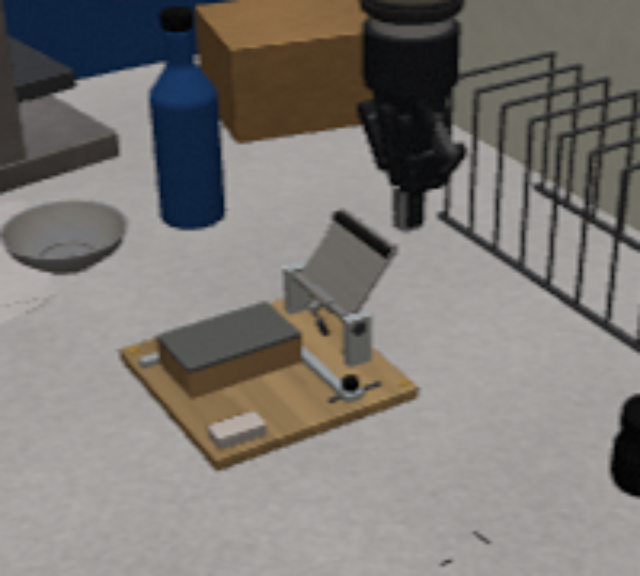

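```bash
python3 -m handwheel '[[[-0.007,0,-0.003,0,0,0,0],[-0.005,0,0,0,0,0,0],[-0.003,0,0,0,0,0,0],[0,0,0,0,0,0,0]]]'
python3 -m handwheel '[[[-0.002,0,0,0,0,0,0],[-0.002,0,0,0,0,0,0],[0,0,0,0,0,0,0]]]'
python3 -m handwheel '[[[-0.002,0,0,0,0,0,0],[-0.002,0,0,0,0,0,0],[0,0,0,0,0,0,0]]]'
```

```text
clock: 18.7
tcp_pos: [0.6539, 0.1457, 0.1605]
orientation: [-0.002, 3.141, 0.001]
contact_force: [-0.7, -0.0, 0.4]
grip_width: -0.0004
clock: 18.95
tcp_pos: [0.6503, 0.1456, 0.1598]
orientation: [0.002, -3.141, -0.0]
contact_force: [-0.0, -0.2, 0.1]
grip_width: -0.0
clock: 19.2
tcp_pos: [0.6462, 0.1455, 0.1596]
orientation: [0.002, -3.141, 0.0]
contact_force: [-0.3, -0.9, -0.3]
grip_width: -0.0001
```

```bash
python3 -m handwheel '[[[-0.002,0,0,0,0,0,0],[-0.002,0,0,0,0,0,0],[0,0,0,0,0,0,0]]]'
python3 -m handwheel '[[[-0.002,0,0,0,0,0,0],[-0.002,0,0,0,0,0,0],[0,0,0,0,0,0,0]]]'
python3 - <<'E'
from h import *
im,d=r.grab_frame("side");cv2.imwrite("pics/s10.png",cv2.resize(im[100:280,170:370,::-1],None,fx=3.2,fy=3.2))
E
```

```text
clock: 19.45
tcp_pos: [0.6433, 0.1454, 0.16]
orientation: [-0.002, 3.139, 0.0]
contact_force: [4.2, 0.8, -2.3]
grip_width: 0.0004
clock: 19.7
tcp_pos: [0.641, 0.1454, 0.1613]
orientation: [-0.001, 3.135, 0.001]
contact_force: [6.2, 0.3, 1.6]
grip_width: -0.0002
```

View pics/s10.png

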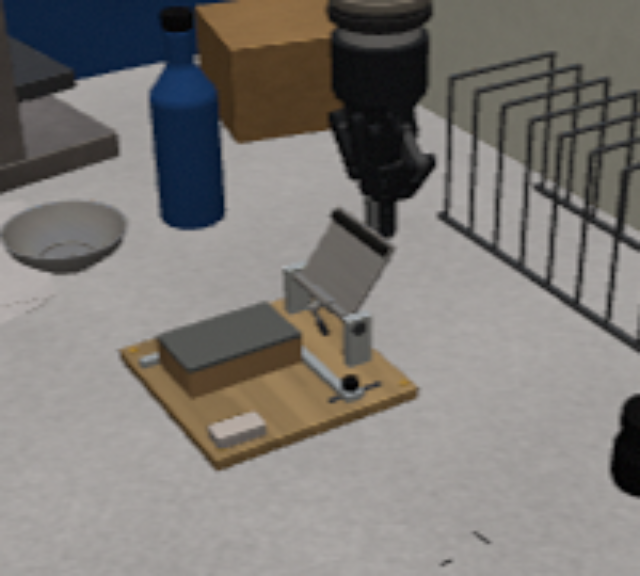

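```bash
python3 -m handwheel '[[[-0.003,0,0.0015,0,0,0,0],[-0.003,0,0.0015,0,0,0,0],[-0.003,0,0.001,0,0,0,0]]]'
python3 -m handwheel '[[[-0.003,0,0.001,0,0,0,0],[-0.003,0,0.001,0,0,0,0],[-0.003,0,0.001,0,0,0,0]]]'
```

```text
clock: 20.0
tcp_pos: [0.6335, 0.1454, 0.1664]
orientation: [-0.001, 3.132, 0.002]
contact_force: [8.6, -1.6, 7.1]
grip_width: 0.0002
clock: 20.25
tcp_pos: [0.6249, 0.1455, 0.17]
orientation: [-0.0, 3.131, 0.003]
contact_force: [8.1, 0.6, 7.7]
grip_width: -0.0003
```

```bash
python3 -m handwheel '[[[-0.002,0,0.002,0,0,0,0],[-0.002,0,0.001,0,0,0,0]]]'
python3 -m handwheel '[[[-0.003,0,0.001,0,0,0,0],[-0.003,0,0.001,0,0,0,0]]]'
```

```text
clock: 20.42
tcp_pos: [0.6196, 0.1455, 0.1721]
orientation: [-0.001, 3.134, 0.002]
contact_force: [6.0, -1.0, 5.3]
grip_width: -0.0001
clock: 20.58
tcp_pos: [0.6134, 0.1455, 0.1739]
orientation: [-0.001, 3.134, 0.002]
contact_force: [5.8, -0.6, 5.3]
grip_width: -0.0003
```

```bash
python3 -m handwheel '[[[-0.003,0,0.001,0,0,0,0],[-0.003,0,0.0005,0,0,0,0],[-0.003,0,0.0005,0,0,0,0]]]'
python3 -m handwheel '[[[-0.003,0,0,0,0,0,0],[-0.003,0,0,0,0,0,0],[-0.003,0,0,0,0,0,0]]]'
```

```text
clock: 20.83
tcp_pos: [0.6035, 0.1455, 0.1753]
orientation: [-0.001, 3.137, 0.002]
contact_force: [4.2, -0.5, 4.3]
grip_width: 0.0001
clock: 21.08
tcp_pos: [0.5927, 0.1456, 0.174]
orientation: [-0.002, 3.141, 0.0]
contact_force: [4.0, 0.1, 4.2]
grip_width: 0.0
```

```bash
python3 -m handwheel '[[[-0.003,0,-0.0005,0,0,0,0],[-0.003,0,-0.0005,0,0,0,0],[-0.003,0,0,0,0,0,0]]]'
python3 -m handwheel '[[[-0.002,0,0,0,0,0,0],[-0.002,0,0,0,0,0,0],[-0.002,0,0,0,0,0,0]]]'
```

```text
clock: 21.33
tcp_pos: [0.5825, 0.1455, 0.172]
orientation: [0.002, -3.14, 0.001]
contact_force: [2.7, 0.8, -0.7]
grip_width: 0.0002
clock: 21.58
tcp_pos: [0.5764, 0.1454, 0.172]
orientation: [0.002, -3.139, 0.001]
contact_force: [0.6, 0.3, -0.1]
grip_width: 0.0003
```

```bash
python3 -m handwheel '[[[-0.002,0,0,0,0,0,0],[-0.002,0,0,0,0,0,0],[-0.002,0,0,0,0,0,0]]]'
python3 - <<'E'
from h import *
im,d=r.grab_frame("side");cv2.imwrite("pics/s11.png",cv2.resize(im[100:280,170:370,::-1],None,fx=3.2,fy=3.2))
E
```

```text
clock: 21.83
tcp_pos: [0.5709, 0.1454, 0.1724]
orientation: [0.002, -3.14, 0.0]
contact_force: [-0.8, -0.1, 0.2]
grip_width: -0.0
```

View pics/s11.png

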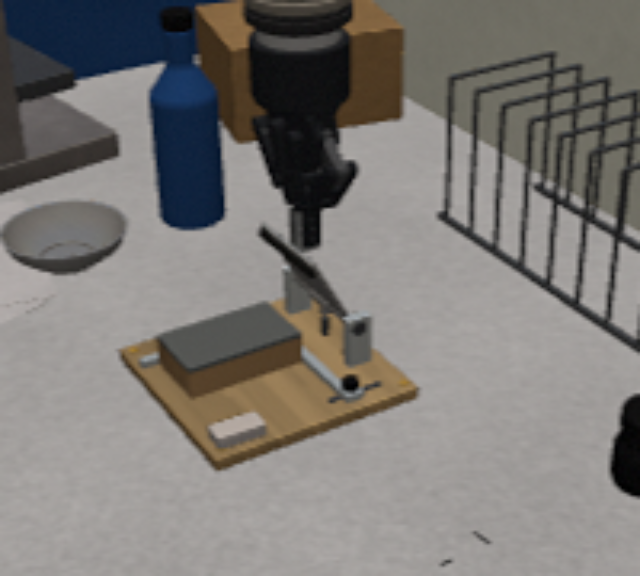

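The flap (edge at about 265,232 in the crop) has swung past its snap point, clear of the fingertip at (305,245). I'll retreat upward.

```bash
python3 -m handwheel '[[[0.002,0,0.01,0,0,0,0],[0,0,0.025,0,0,0,0],[0,0,0.03,0,0,0,0],[0,0,0.03,0,0,0,0],[0,0,0.02,0,0,0,0],[-0.03,0,0,0,0,0,0],[-0.03,0,0,0,0,0,0],[-0.03,0,0,0,0,0,0],[0,0,0,0,0,0,0],[0,0,0,0,0,0,0]]]'
python3 -m handwheel '[[[0,0,0,0,0,0,0.04],[0,0,0,0,0,0,0.085],[0,0,0,0,0,0,0.085],[0,0,0,0,0,0,0.085],[0,0,0,0,0,0,0.085],[0,0,0,0,0,0,0.085],[0,0,0,0,0,0,0.085],[0,0,0,0,0,0,0.085]]]'
python3 - <<'E'
from h import *
im,d=r.grab_frame("side");cv2.imwrite("pics/s12.png",cv2.resize(im[100:280,170:370,::-1],None,fx=3.2,fy=3.2))
o=r.get_obs();im,d=r.grab_frame("wrist");cv2.imwrite("pics/w12.png",im[:,:,::-1])
T=cam2world("wrist",o);W=cloud("wrist",d,T)
for l,a,b in(("block_center",.033,.046),("side_fence",.014,.022),("flap",.03,.12)):
  for m in r.masks_of(l,"wrist")[:1]:
    q=W[m["pixels"]];q=q[~np.isnan(q[:,0])];q=q[(q[:,2]>a)&(q[:,2]<b)]
    if len(q)>9:print(l,round(m["p"],2),m["at"],np.median(q,0),cv2.minAreaRect((q[:,:2]*1000).astype(np.float32)),q[:,0].min())
W=W.reshape(-1,3)
q=W[(W[:,2]>.0155)&(W[:,2]<.021)&(W[:,1]>.07)&(W[:,1]<.112)&(W[:,0]>.53)&(W[:,0]<.575)];print(len(q),np.percentile(q[:,0],[1,3,50,97,99]))
print(o["clock"],o["contact_force"])
E
```

```text
clock: 22.72
tcp_pos: [0.4827, 0.1455, 0.2886]
orientation: [-0.003, 3.141, 0.001]
contact_force: [0.7, 0.1, 0.6]
grip_width: 0.0002
clock: 23.38
tcp_pos: [0.4836, 0.1455, 0.2876]
orientation: [0.002, -3.141, 0.0]
contact_force: [0.3, -0.1, -0.1]
grip_width: 0.085
block_center 0.94 [283.0, 187.7] [0.48213879 0.14964467 0.03971448] ((484.6312255859375, 149.88482666015625), (68.01097106933594, 60.03316879272461), 0.21097218990325928) 0.4505541520644833
side_fence 0.71 [313.2, 180.0] [0.47748898 0.1848036  0.01765182] ((481.6976013183594, 184.83522033691406), (88.36978149414062, 7.179281234741211), 1.8796250820159912) 0.4374794678941768
flap 0.86 [279.4, 246.9] [0.54949249 0.14521863 0.04961906] ((558.1840209960938, 145.1014404296875), (83.68267822265625, 88.19422149658203), 0.14599204063415527) 0.516246349202713
160 [0.55038655 0.5505558  0.55482689 0.55919198 0.55966522]
23.4333 [ 0.25266387 -0.73482868  0.48117947]
```

View pics/s12.png

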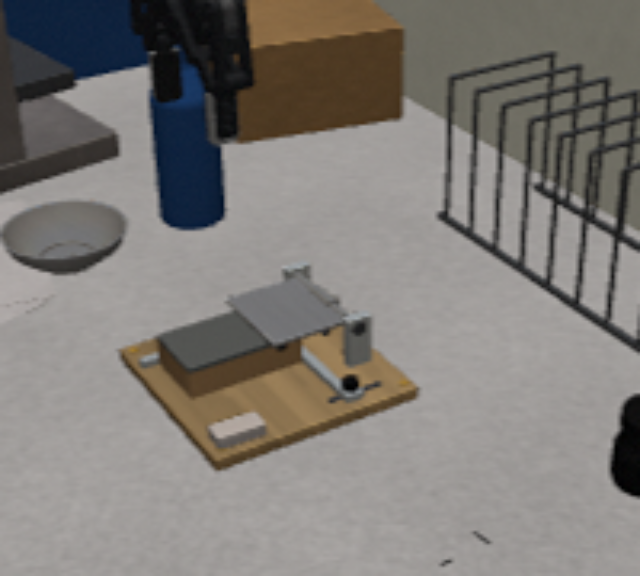

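View pics/w12.png

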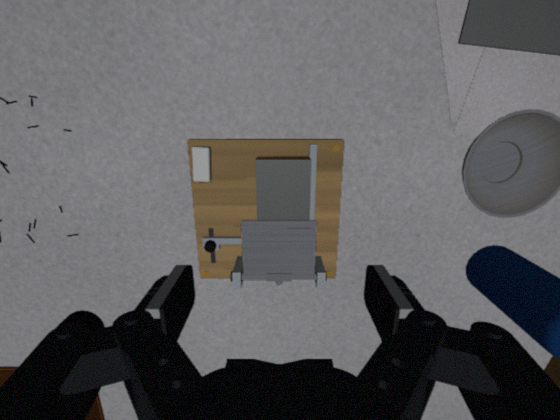

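Run:
```python
from h import *
print(r.hand_in())
```

```text
the job is handed in; nothing more can be done
None
```

The long block is clamped in the jig corner under the flap, and I handed the job in at about 23.4 s of the 72 s allowed. The hand-in gave no verdict.

**What I did:** I laid the long block flat on the board against the side fence and slid it along until I felt the end stop. I pressed there at 8.8 N total, which I estimate put about 5 N on the stop after friction. I then let go and pushed the flap over from behind with closed fingers. The flap sprang down by itself, and the arm backed off without touching it again.

**Last checks:**
- **End stop:** its inner face measured x = 0.5506 m before the flap and about 0.5505 m after, so it did not shift noticeably.
- **Block:** its front end measured 0.5506 m before the flap went over, level with the end stop. Its rear end, about 0.4506 m, did not move when the flap came down. It lies flat, touches the fence within measuring error, and is square to about 0.2°.
- **Flap:** it lies level on the block, at about z = 50 mm on top. The side view confirms this.
- **Other items:** I saw nothing else move, but I did not re-measure the offcut, gouge, brayer or jar at the end.

**Uncertain points:**
- **Slide:** midway along, the block dug into the board, with readings of about 15 N along the fence and 22 N vertically. I eased it off before it reached the stop.
- **Flap force:** it peaked at about 11 N in the readings, against the 15 N limit, but I only read it at the end of each move.
- **Force on the stop:** this is inferred from the wrist force, not measured directly.

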